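Snap the stylus into its charging stand

ROBOT

A 6-joint arm with a two-finger parallel gripper is mounted at the origin on the work surface. World frame = base frame: x ahead of the robot, y to its left, z up, the work surface at z = 0. Lengths are in mm, angles in rad, forces in N, time in s.
With the tool pointing down it reaches from about 275 to 825 mm from the base axis. Payload 4.9 kg.
Tool frame: the origin (TCP) lies at the very end of the fingers, on their centre line; the grasp point (between the pads) lies 19 mm behind it; z points along the fingers, y is the direction in which the jaws open and shut (so a half turn about z gives the same grasp; the last joint's range is limited). The gripper opens to 85 mm and grips with 20 to 120 N. Pads are 22 mm wide; open, the fingers measure 114 mm over their backs; the gripper's body (76 mm by 85 mm) begins 54 mm behind the grasp point. The pads swing forward as they close: fully open they stand 13 mm farther back than shut.
Start: joints at [-1.379, 0.326, -0.193, 1.052, 0, 1.437], TCP at [176.049, -521.081, 231.281] pointing down, gripper open.
Joint ranges: [-2.65, 2.65], [-0.97, 1.79], [-1.3, 1.35], [-1.93, 2.1], [-1.47, 1.37], [-3.14, 3.14]. Speed limits (rad/s): [2.57, 2.57, 3.14, 3.14, 3.14, 3.14].

INTERFACE

Orientations are given as [roll, pitch, yaw] about the fixed x, y, z axes, in that order (R = Rz(yaw) Ry(pitch) Rx(roll)).
In Python, from bench import bot, solve_ik, imaging gives the robot as it stands. Calls block until the motion is done:
- bot.move_ptp(position, orientation): joint-space move of the TCP to a pose.
- bot.movel(position, rot=None, max_speed=150, threshold=None): straight line of the TCP; rot=None keeps the orientation; max_speed is the mean speed in mm/s. With threshold (N) it stops when the force on the tool has changed by that much, and returns True; else False.
- bot.move_j(angles): joint-space move.
- bot.grip(opening, effort=None): opening from 0.0 (shut) to 1.0 (fully open); effort is the grip in N (None keeps the last); returns when the fingers have stopped.
- bot.dwell(seconds).
- solve_ik(position, orientation): joint angles nearest the present ones, or None.
- bot.get_state(): the state.
- imaging.capture(name): name is "scene" or "top" or "wrist"; returns the picture (480x640x3 uint8, blue, green, red); there is no depth.
- imaging.camera_model(name): a dict with "K" (3x3 intrinsics, pixels), "position" and "rotation" of the camera in the world. Camera axes: x right, y up, looking along -z (the intrinsics and any distortion apply to the point x, -y, -z); pixel columns grow to the right and rows downward; lengths in mm; the calibration is good to about 2 mm. A picture is of the moment at which its call begins: read the wrist's pose just before it. camera_model takes no time and is no camera call; for the wrist camera it gives the pose at the moment of the call.
A pose or a line that the arm cannot do raises bot.IKError and nothing moves.
- bot.sign_off(): hands the job in, once; it reports no verdict.
The state is a dict: "t": time; "qpos": joint angles; "joint_velocities": joint speeds; "effort": joint torques, N m; "tcp_pos": TCP position; "orientation": TCP orientation; "contact_force": force on the tool from outside, world axes, zero at the start; "wrist_torque": the same for the moment, N m; "opening": opening from 0.0 (shut) to 1.0 (fully open).
Only numpy, scipy, OpenCV 4.12 (cv2) and the standard library are available. Lean on these libraries where they do the work, as an engineer would, in place of code of your own. Each camera call takes 0.05 s, during which the arm holds its last target. There are 200 camera calls.

TASK

Take the board stylus from its rest and put it on the charging stand: press it down between the spring fingers of both clips, with its tail still clear of the charging socket, until it has snapped fully home in both. Then slide it along in the clips until its tail stops against the bottom of the socket, and let go. Feel your way: never force the stylus or push hard on the stand, and leave the other things on the desk where they are.

Things in the scene. Friction and masses are not known exactly. Their poses are not given: they have to be found in the camera images.
- stylus: White round electronic board stylus, 18 mm in diameter, 156 mm long, about 60 g, lying level on the rest. Origin on its axis at mid-length; its y axis runs along it towards the tail. Nose end (-y): black cone over the last 16 mm. Tail end (+y): flat black end behind a steel band, its rim chamfered over the last 3 mm.
- stylus_tail (a point): Centre of the stylus's flat tail end, 78 mm along +y from its origin.
- rest: Low aluminium rest fixed to the desk, 55 x 130 mm (x, y), 8 mm thick base with two V-shaped cradles 10 mm wide at y = +-52 mm that hold the stylus along y with its axis 36 mm above the desk. Between the cradles there are 94 mm free for fingers, 28 mm deep under the stylus's axis. Origin: centre of the underside, on the desk.
- stand: Charging stand fixed to the desk, grey foot 85 x 200 x 22 mm. Origin: centre of the foot's underside, on the desk. On two columns it carries a head with two clips and a socket; the head is locked at a height that users set and that is NOT measured here. The head holds the stylus level along the stand's y axis at x = 0, tail to +y, axis 87 to 103 mm above the desk.
- clip_a (a point): Point on the foot, 22 mm above the desk, right under the clip at y = -44 mm of the stand. Each clip is 14 mm long in y: two sprung steel fingers hinged at the bottom, lips 10.6 mm apart at rest, flared mouth 23 mm wide above. The finger tips rise 19 mm above the seated stylus's axis. Between the clips 72 mm are free, 35 mm deep under that axis.
- clip_b (a point): The same under the clip at y = +44 mm. A stylus pressed down meets the flares with its axis about 17 mm above its seated height; getting past the lips takes 8 to 18 N in all for both clips, then the force drops and rises sharply on the rigid seats. In the clips it slides along y against 4 to 10 N of friction.
- socket (a point): Point at foot height (22 mm above the desk) right under the bottom of the charging socket, at y = 84 mm of the stand. The socket is a box on the head, open towards -y, coaxial with the seated stylus: mouth at y = 72 mm, rigid bottom at y = 84 mm, 23 mm wide and high inside, 29 mm outside, roofed, so the tail enters only by sliding along +y.
- pin_a (a joint): Small brass sensing pin in the seat of the clip at y = -44 mm of the stand: 0 = fully up, about 0.004 m when the stylus is fully down on that seat (weak spring, under 1 N).
- pin_b (a joint): The same in the clip at y = +44 mm.
- mug: White mug, 82 mm wide, 90 mm high, bystander; origin centre of underside.
- mouse: Black computer mouse, 100 x 58 mm, long axis x, 34 mm high, bystander; origin centre of underside.
- stapler: Black stapler 130 x 34 mm, 55 mm high, bystander; origin centre of underside, long axis x.
- penpot: Black ribbed pen pot with pens, 78 mm wide, 155 mm high with pens, bystander; origin centre of underside.
- notes: Block of sticky notes 76 x 76 x 20 mm, bystander; origin centre of underside.
- tape: Tape dispenser 60 x 150 mm, 75 mm high, bystander; origin centre of underside, long axis y.
- pencil: Flat wooden pencil, 8 mm thick, about 180 mm long along y, bystander; origin centre of underside.
Things that resemble listed ones, but are neither listed nor needed, are in the scene too. Of the things like the stylus, leave any that is orange or yellow; of the rest the larger one is meant.

How it is judged (in metres and radians):
On the way:
1. the stylus is fully down in both clips, its tail not yet in the socket by more than 4 mm (value of joint each of pin_a, pin_b above 0.0025 m and x of stylus in the frame of stand between -0.003 and 0.003 m and angle between the y axis of stylus and the y axis of stand, either way round below 0.06 rad and y of stylus_tail in the frame of stand below 0.076 m), for 0.2 s.
At the end, for the whole second after the job is handed in: The stylus lies still in both clips, both sensing pins down by more than 2.5 mm (home is 4 mm), within 3 mm of the stand's centre line and 0.06 rad of its direction, its tail within 2.5 mm of the socket's bottom (value of joint each of pin_a, pin_b above 0.0025 m and x of stylus in the frame of stand between -0.003 and 0.003 m and angle between the y axis of stylus and the y axis of stand, either way round below 0.06 rad and y of stylus_tail in the frame of stand above 0.0815 m and linear speed of stylus below 0.01 m/s); the robot touches nothing.
It fails at once if the stylus is forced against the stand with more than 45 N, summed over all contacts (about 15 N of which is the clips' own squeeze) (contact force between stylus and stand above 45 N).
It fails at once if the robot's fingers or arm push on the stand with more than 10 N (contact force between any of the fingers, the arm and stand above 10 N).
It fails at once if a bystander is moved by more than 30 mm (distance of any of mug, mouse, stapler, penpot, notes, tape, pencil from where it was at the start of the episode above 0.03 m).
It also fails if it takes over 66 s, if anything falls off the work surface, if the arm or the gripper's body presses on something with over 40 N, if the wrist force passes 120 N, or if a joint passes its speed limit or range.

## Working session

There is one attempt and no reset: what is moved stays moved. The work goes in short steps, each a Python script; the robot and the scene stay as the last script left them, time stands still between calls to the robot, and variables do not carry over. Pictures are saved under pics/ and viewed, about 8 in all and at most 12, crops included, and the job is handed in when it is done.

```bash
ls; mkdir -p pics
python3 - <<'E'
from bench import bot, imaging
import cv2, numpy as np
for n in ("scene","top"):
    im=imaging.capture(n); cv2.imwrite(f"pics/{n}0.png",im)
    m=imaging.camera_model(n); print(n,{k:np.round(np.array(v),3).tolist() if not isinstance(v,str) else v for k,v in m.items()})
print(bot.get_state())
E
```

```text
pics
scene {'K': [[610.207, 0.0, 313.977], [0.0, 610.207, 242.721], [0.0, 0.0, 1.0]], 'position': [1242.217, 533.986, 1456.613], 'rotation': [0.567, 0.017, 2.195]}
top {'K': [[498.964, 0.0, 338.151], [0.0, 498.964, 241.258], [0.0, 0.0, 1.0]], 'position': [349.557, 17.97, 1193.376], 'rotation': [0.178, 0.003, -1.552]}
{'t': 0.1, 'qpos': array([-1.37919914e+00,  3.26857555e-01, -1.93473340e-01,  1.05201167e+00,
        7.43978862e-06,  1.43659883e+00]), 'joint_velocities': array([-1.16274937e-03,  3.76058327e-04,  1.70662859e-03, -1.53336814e-03,
        4.15491661e-04, -5.97772531e-05]), 'effort': array([ 1.19279612e-03, -4.44237864e+01,  2.63038051e+01,  7.86889315e-03,
       -1.24728545e-04,  9.74343273e-08]), 'tcp_pos': array([ 175.94861637, -520.54951865,  230.59079502]), 'orientation': array([-3.14006132e+00, -2.14251303e-04,  3.25794512e-01]), 'contact_force': array([0.0956169, 0.5252678, 0.2518696]), 'wrist_torque': array([ 0.04018287,  0.01341812, -0.02575659]), 'opening': 1.0004986113852214}
```

View pics/top0.png

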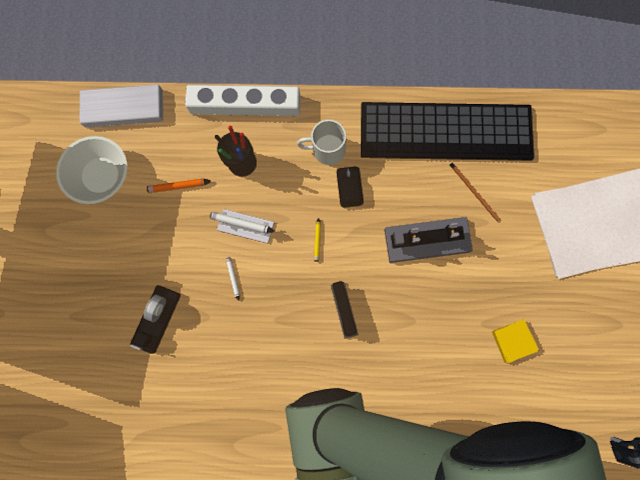

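View pics/scene0.png

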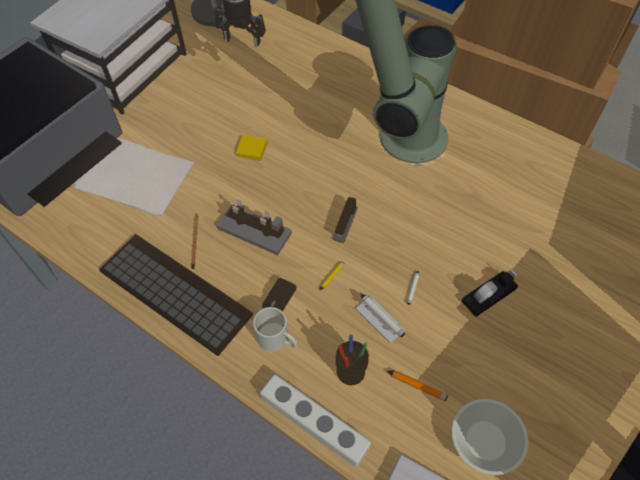

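The top view shows these stylus-like things:
- White on the rest, at about (243,223).
- Smaller white at (233,278).
- Yellow at (318,240).
- Orange at (178,185).

The larger white one on the rest fits the description. I'll confirm it in an enlarged composite crop that also covers the stand.

Run:
```python
import cv2, numpy as np
t=cv2.imread("pics/top0.png"); s=cv2.imread("pics/scene0.png")
f=lambda im,x,y,w,h:cv2.resize(im[y:y+h,x:x+w],(400,300),interpolation=cv2.INTER_CUBIC)
a=np.hstack([f(t,195,195,100,75),f(t,380,205,100,75)])
b=np.hstack([f(s,340,265,100,75),f(s,205,185,100,75)])
cv2.imwrite("pics/crop1.png",np.vstack([a,b]))
```

```text
(no output)
```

View pics/crop1.png

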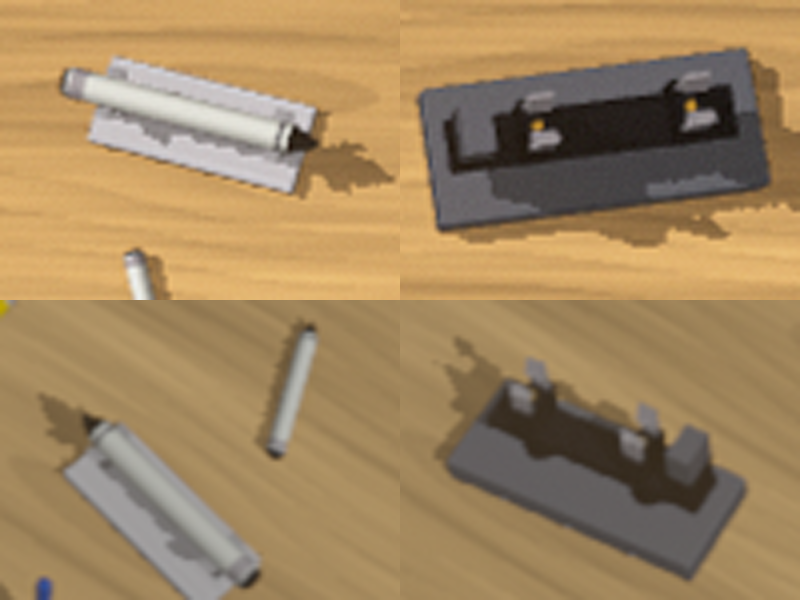

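The crop confirms it: the larger white stylus lies on the rest, with its black cone nose at top (274,231) and its steel-banded tail at (210,215). On the stand, the foot corners are at about (385,227), (466,217), (472,251) and (389,262). The socket is at the left end, so +y runs leftwards for both.

```bash
cat > h.py <<'E'
from bench import bot, solve_ik, imaging
import cv2, numpy as np
from scipy.spatial.transform import Rotation as Ro
def Rm(m):
    r=np.array(m["rotation"]); return r if r.shape==(3,3) else Ro.from_euler('xyz',r).as_matrix()
def pt(m,px,z):
    u,v=px; d=np.linalg.inv(m["K"])@[u,v,1]; d=Rm(m)@[d[0],-d[1],-d[2]]
    p=np.array(m["position"]); return p+d*(z-p[2])/d[2]
def pix(m,X):
    c=Rm(m).T@(np.array(X,float)-m["position"]); q=np.array(m["K"])@[c[0],-c[1],-c[2]]; return q[:2]/q[2]
E
python3 - <<'E'
from h import *
m=imaging.camera_model("top"); s=imaging.camera_model("scene")
nose,tail=pt(m,(274,230.7),36),pt(m,(210.5,215.5),36)
d=tail-nose;print("stylus",nose.round(),tail.round(),np.linalg.norm(d),"yaw",np.arctan2(-d[0],d[1]),"mid",((nose+tail)/2).round(1))
q=[(340+95/4,265+425/4),(340+250/4,265+578/4-75)]
print("scene check",pt(s,(340+90/4,265+(425-300)/4),36).round(),pt(s,(340+250/4,265+(575-300)/4),36).round())
C=[pt(m,p,22) for p in [(385,227.5),(466.25,217),(472.5,251.3),(389.25,262)]]
for i in range(4):print(C[i].round(1),np.linalg.norm(C[i]-C[(i+1)%4]).round(1))
ctr=sum(C)/4;d=C[0]+C[3]-C[1]-C[2];print("stand",ctr.round(1),"yaw",np.arctan2(-d[0],d[1]))
cm=imaging.camera_model("wrist");st=bot.get_state()
Rt=Ro.from_euler('xyz',st["orientation"]).as_matrix();print("wristcam in tool",(Rt.T@(cm["position"]-st["tcp_pos"])).round(1),(Rt.T@Rm(cm)).round(3).tolist(),cm["K"])
E
```

```text
stylus [580. 177.  36.] [614. 330.  36.] 156.47706203873153 yaw -0.22015555994119684 mid [597.1 253.4  36. ]
scene check [584. 187.  36.] [614. 327.  36.]
[595.4 -86.7  22. ] 197.4
[ 624.7 -282.    22. ] 84.2
[ 541.4 -294.6   22. ] 199.8
[512.2 -97.   22. ] 83.8
stand [ 568.4 -190.1   22. ] yaw 0.147775032041569
wristcam in tool [  84.8   -1.  -142.2] [[0.001, 0.945, 0.326], [1.0, -0.001, 0.001], [0.002, 0.326, -0.945]] [[352.7533048   0.        315.4919502]
 [  0.        352.7533048 241.9085154]
 [  0.          0.          1.       ]]
```

```bash
cat >> h.py <<'E'
ST=np.array([568.4,-190.1]); SY=0.1478
SM=np.array([597.1,253.4]); YY=-0.220
def ax(y): return np.array([-np.sin(y),np.cos(y)])
def ori(y): return [np.pi,0,np.pi/2+y]
def P(o,y,along,z): return list(np.array(o)+along*ax(y))+[z]
def snap(name):
    m=imaging.camera_model("wrist"); im=imaging.capture("wrist"); cv2.imwrite(f"pics/{name}.png",im); np.save(f"pics/{name}.npy",m,allow_pickle=True); return im,m
E
python3 - <<'E'
from h import *
for p,y in [(P(ST,SY,-45,200),SY),(P(ST,SY,35,200),SY),(P(SM,YY,8,141),YY),(P(SM,YY,8,17),YY),(P(ST,SY,14,65),SY)]:
    q=solve_ik(p,ori(y)); print(None if q is None else np.round(q,2))
bot.move_ptp(P(ST,SY,-45,200),ori(SY)); bot.dwell(.3); snap("wa")
bot.movel(P(ST,SY,35,200)); bot.dwell(.3); snap("wb")
bot.move_ptp(P(SM,YY,0,141),ori(YY)); bot.dwell(.3); snap("ws")
print(bot.get_state()["t"])
a,b,s=[cv2.imread(f"pics/{n}.png") for n in("wa","wb","ws")]
cv2.imwrite("pics/v1.png",np.hstack([x[:,120:520] for x in (a,b)]));
E
```

```text
[-0.51  0.48 -0.04  1.05  0.    0.92]
[-0.4   0.41 -0.15  1.01  0.    1.03]
[ 0.3   0.58 -0.03  0.96  0.    2.09]
[ 0.3   0.71 -0.14  0.72  0.    2.09]
[-0.43  0.56 -0.29  0.72  0.    1.  ]
5.1583
```

View pics/v1.png

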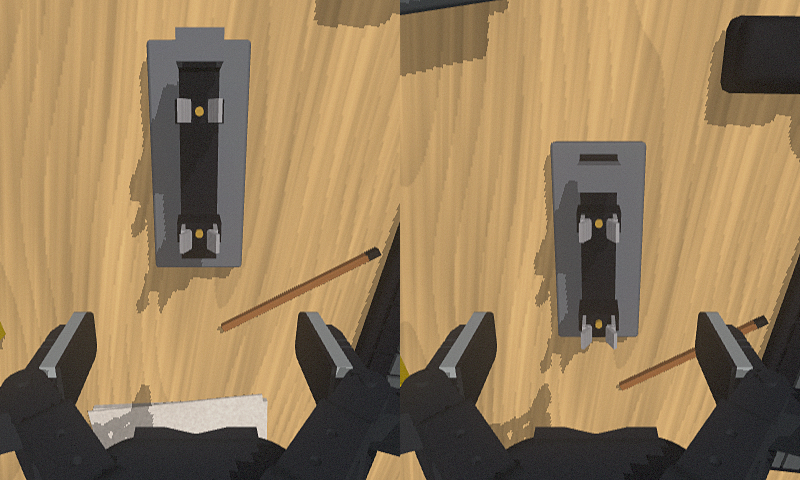

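View pics/ws.png

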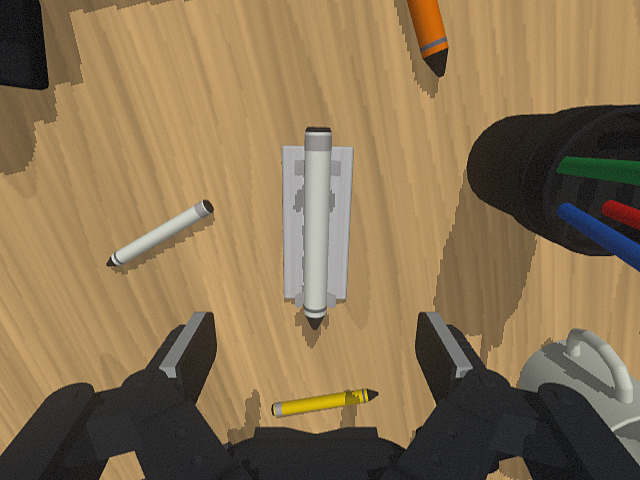

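The wrist views show:
- **Pins:** gold, at (319,111) and (319,233) in wa, and at (319,224) and (319,324) in wb.
- **Stylus:** nose at (315,329), tail at (318,130), midway between the open fingers. It clears the penpot on the right.

Next I triangulate the pins, which also gives the head height, and locate the stylus.

```bash
cat > tri.py <<'E'
from h import *
def load(n): return cv2.imread(f"pics/{n}.png"),np.load(f"pics/{n}.npy",allow_pickle=True).item()
def gold(im,guess):
    h=cv2.cvtColor(im,cv2.COLOR_BGR2HSV); x,y=guess; w=h[y-9:y+10,x-7:x+8]
    k=((w[...,0]>12)&(w[...,0]<32)&(w[...,1]>110)&(w[...,2]>90)); v,u=np.nonzero(k); return np.array([u.mean()+x-7,v.mean()+y-9]),k.sum()
def tri(obs):
    A=np.zeros((3,3));b=np.zeros(3)
    for m,p in obs:
        o=np.array(m["position"]);d=pt(m,p,0)-o;d/=np.linalg.norm(d);M=np.eye(3)-np.outer(d,d);A+=M;b+=M@o
    return np.linalg.solve(A,b)
E
python3 - <<'E'
from tri import *
a,ma=load("wa");b,mb=load("wb");s,ms=load("ws")
R=[]
for ga,gb in [((319,233),(319,324)),((319,111),(319,224))]:
    pa,n=gold(a,ga);pb,k=gold(b,gb);X=tri([(ma,pa),(mb,pb)]);R.append(X);print(pa,n,pb,k,X.round(1),(pix(ma,X)-pa).round(2))
d=R[1]-R[0];print("pin dist",np.linalg.norm(d),"yaw",np.arctan2(-d[0],d[1]),"ctr",(R[0]+R[1])/2)
# stylus: white-ish rows, edges
h=cv2.cvtColor(s,cv2.COLOR_BGR2HSV)
mid=[]
for v in range(160,300,10):
    g=s[v,285:352].astype(int).sum(1); print(v,end=' ')
    w=np.nonzero((s[v,285:352].min(1)>150)&(h[v,285:352,1]<40))[0]
    mid.append((w.min()+285,w.max()+285)); print(mid[-1],end=' ')
print()
print("col318",[(v,s[v,318].tolist()) for v in range(122,154,2)],[(v,s[v,315].tolist()) for v in range(296,336,3)])
print("nose",pt(ms,(315.5,329),36),"tail",pt(ms,(318,130),36))
E
```

```text
[318.75409836 233.09836066] 61 [318.17857143 323.71428571] 56 [ 577.2 -231.2   83.6] [0.01 0.  ]
[318.95890411 110.84931507] 73 [318.4 223.1] 60 [ 564.1 -144.1   84.2] [0.06 0.  ]
pin dist 88.1055482017924 yaw 0.14848615448812755 ctr [ 570.65552804 -187.6404846    83.90084775]
160 (np.int64(285), np.int64(351)) 170 (np.int64(285), np.int64(351)) 180 (np.int64(285), np.int64(350)) 190 (np.int64(285), np.int64(350)) 200 (np.int64(285), np.int64(349)) 210 (np.int64(285), np.int64(349)) 220 (np.int64(285), np.int64(348)) 230 (np.int64(285), np.int64(348)) 240 (np.int64(285), np.int64(347)) 250 (np.int64(285), np.int64(347)) 260 (np.int64(285), np.int64(346)) 270 (np.int64(285), np.int64(346)) 280 (np.int64(285), np.int64(345)) 290 (np.int64(285), np.int64(345)) 
col318 [(122, [92, 134, 168]), (124, [95, 139, 168]), (126, [83, 123, 152]), (128, [48, 50, 55]), (130, [43, 48, 55]), (132, [164, 172, 170]), (134, [191, 203, 202]), (136, [147, 148, 151]), (138, [146, 143, 145]), (140, [148, 146, 153]), (142, [144, 143, 148]), (144, [147, 149, 151]), (146, [149, 151, 153]), (148, [146, 148, 152]), (150, [141, 138, 144]), (152, [191, 199, 197])] [(296, [186, 196, 194]), (299, [186, 197, 194]), (302, [186, 196, 194]), (305, [183, 191, 191]), (308, [191, 203, 202]), (311, [93, 90, 94]), (314, [192, 202, 199]), (317, [152, 160, 159]), (320, [47, 48, 60]), (323, [40, 48, 58]), (326, [40, 52, 57]), (329, [43, 52, 55]), (332, [68, 95, 119]), (335, [73, 105, 124])]
nose [581.15456739 180.30153765  36.        ] tail [616.39481952 329.92346267  36.        ]
```

Run:
```python
from tri import *
s,ms=load("ws")
n,t=pt(ms,(315.3,330.5),36),pt(ms,(318,127),36); d=t-n; print(np.linalg.norm(d)); mid=t[:2]-78*d[:2]/np.linalg.norm(d); y=np.arctan2(-d[0],d[1]); print(mid,y)
open("h.py","a").write(f"\nSM=np.array([{mid[0]:.1f},{mid[1]:.1f}]); YY={y:.4f}\nST=np.array([570.7,-187.6]); SY=0.1485\n")
bot.grip(0.5,60)
bot.move_ptp(P(mid,y,8,70),ori(y))
print(bot.movel(P(mid,y,8,18),max_speed=80,threshold=8), bot.get_state()["contact_force"])
bot.grip(0.0,60); st=bot.get_state(); print(st["opening"],st["contact_force"],st["tcp_pos"])
bot.movel(P(mid,y,8,170),max_speed=120); bot.dwell(.3); snap("held"); st=bot.get_state(); print(st["opening"],st["contact_force"],st["tcp_pos"],st["t"])
```

```text
157.03099767295484
[598.86673142 255.8768945 ] -0.23208887029505168
False [0.4778126  0.23760164 0.22211958]
0.1881285905956939 [-1.81409052 -0.25516708  5.11690558] [600.63107017 263.98761725  18.76308872]
0.18673305279501345 [ 0.25906484 -0.21473122 -0.39495422] [600.59796628 263.62549278 169.72517186] 8.9583
```

View pics/held.png

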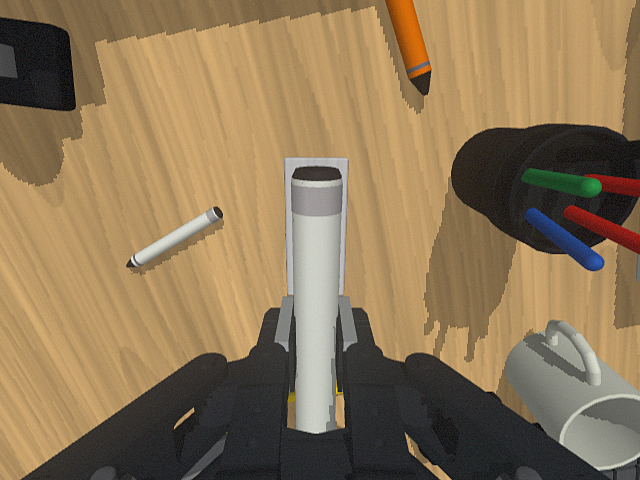

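Run:
```python
from tri import *
im,m=load("held"); st=bot.get_state(); Rt=Ro.from_euler('xyz',st["orientation"]).as_matrix()
for al in (66,70,74):
  for dz in (-8.5,0): print(al,dz,pix(m,st["tcp_pos"]+Rt@[al,0,-17.2+dz]).round(1))
for v in (190,230,270):
    w=np.nonzero(im[v,280:360].min(1)>0)[0]; g=im[v,280:360,0].astype(int); e=np.abs(np.diff(g)); k=np.argsort(e)[-2:]+280; print(v,sorted(k))
print([(v,int(im[v,317].mean())) for v in range(158,190,2)])
bot.move_ptp(P(ST,SY,-4,150),ori(SY)); bot.movel(P(ST,SY,-4,112),max_speed=60); bot.dwell(.4); snap("pre")
st=bot.get_state(); print(st["tcp_pos"],P(ST,SY,-4,112),st["contact_force"],st["orientation"],st["t"])
```

```text
66 -8.5 [315.9 182.9]
66 0 [315.9 178.9]
70 -8.5 [315.9 170.6]
70 0 [315.9 167.3]
74 -8.5 [315.9 158.1]
74 0 [315.9 155.6]
190 [np.int64(284), np.int64(290)]
230 [np.int64(285), np.int64(345)]
270 [np.int64(286), np.int64(292)]
[(158, 184), (160, 181), (162, 180), (164, 187), (166, 74), (168, 53), (170, 49), (172, 56), (174, 59), (176, 62), (178, 57), (180, 41), (182, 211), (184, 203), (186, 207), (188, 151)]
[ 571.37606362 -191.59262716  112.15978094] [np.float64(571.29181923318), np.float64(-191.55597649073374), 112] [-0.17052428  0.39390456 -1.3059555 ] [3.14135035e+00 1.41998325e-04 1.71929727e+00] 11.8667
```

View pics/pre.png

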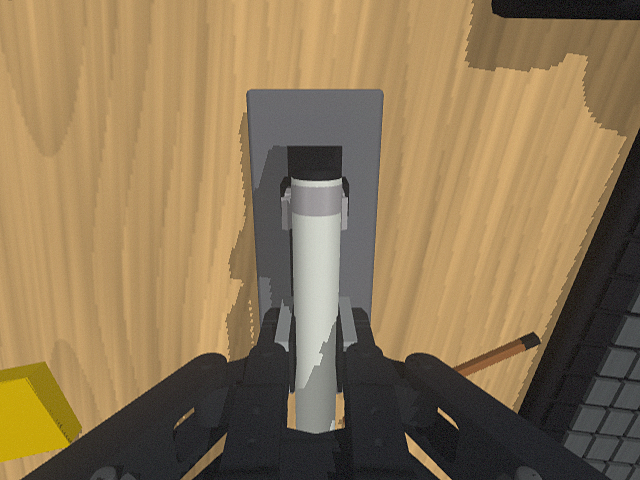

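The held stylus lies centred over clip b, whose fingers are at u≈282–292 and 340–350, with the stylus at 291–342. There is a dark gap at rows 147–178 between the socket roof and the tail, so the tail is clear of the mouth. I'll check that gap numerically, then press down step by step.

```bash
cat > press.py <<'E'
from tri import *
import sys
def fz(): return bot.get_state()["contact_force"]
def press(along,z0,z1,lim,base,step=1.0,speed=15):
    z=z0
    while z>z1:
        z=max(z-step,z1); bot.movel(P(ST,SY,along,z),max_speed=speed); s=bot.get_state(); f=s["contact_force"]-base
        a=f[:2]@ax(SY); l=f[0]*np.cos(SY)+f[1]*np.sin(SY)
        print(f"z{z:.1f} act{s['tcp_pos'][2]:.2f} Fz{f[2]:.1f} Fal{a:.1f} Flat{l:.1f}")
        if f[2]>lim: return z
    return z
E
python3 - <<'E'
from press import *
im,m=load("pre")
for z in (102,104,106): print("roof edge y in stand",(pt(m,(315,147),z)[:2]-ST)@ax(SY))
print("band rim (tail-3)",(pt(m,(316,178.5),138-8.5)[:2]-ST)@ax(SY),(pt(m,(316,178.5),129+9)[:2]-ST)@ax(SY))
base=bot.get_state()["contact_force"]; np.save("base.npy",base)
z=press(-4,112,95,5,base,2,30); press(-4,z,84,14,base,1,12)
print(bot.get_state()["t"])
E
```

```text
roof edge y in stand 70.87936450826813
roof edge y in stand 71.01588986343745
roof edge y in stand 71.15241521860679
band rim (tail-3) 62.00754858847988 63.31940619256323
z110.0 act109.78 Fz1.1 Fal-0.5 Flat-0.5
z108.0 act107.82 Fz0.6 Fal0.1 Flat-0.0
z106.0 act105.82 Fz1.3 Fal-0.7 Flat0.2
z104.0 act103.83 Fz-0.3 Fal0.1 Flat-0.6
z102.0 act101.85 Fz0.8 Fal-0.5 Flat0.1
z100.0 act99.82 Fz1.3 Fal0.5 Flat0.3
z98.0 act97.84 Fz0.7 Fal-0.8 Flat0.4
z96.0 act95.81 Fz0.4 Fal-0.9 Flat-0.0
z95.0 act94.91 Fz0.2 Fal-0.1 Flat0.5
z94.0 act93.92 Fz0.6 Fal-1.1 Flat-0.9
z93.0 act92.93 Fz0.7 Fal-1.2 Flat-0.2
z92.0 act91.90 Fz0.7 Fal-0.6 Flat-0.5
z91.0 act90.89 Fz0.1 Fal0.3 Flat-0.5
z90.0 act89.96 Fz2.2 Fal-1.3 Flat-0.8
z89.0 act89.23 Fz3.7 Fal-0.8 Flat-0.3
z88.0 act88.68 Fz6.6 Fal-0.0 Flat-1.5
z87.0 act88.30 Fz10.2 Fal0.6 Flat-2.3
z86.0 act87.85 Fz14.1 Fal1.3 Flat-3.5
16.3667
```

```bash
cat >> press.py <<'E'
LX=np.array([np.cos(SY),np.sin(SY)])
def Q(al,lat,z): return list(ST+al*ax(SY)+lat*LX)+[z]
def rep(base,tag=""):
    s=bot.get_state(); f=s["contact_force"]-base; p=s["tcp_pos"][:2]-ST
    print(tag,f"al{p@ax(SY):.2f} lat{p@LX:.2f} z{s['tcp_pos'][2]:.2f} | Fz{f[2]:.1f} Fal{f[:2]@ax(SY):.1f} Flat{f[:2]@LX:.1f} T{np.round(s['wrist_torque'],2)} op{s['opening']:.3f} t{s['t']:.1f}")
    return f
E
python3 - <<'E'
from press import *
base=np.load("base.npy"); rep(base)
for lat in (-.5,-1,-1.5):
    bot.movel(Q(-4,lat,86.5),max_speed=10); bot.dwell(.15); rep(base,lat)
E
```

```text
al-4.47 lat0.88 z87.85 | Fz14.1 Fal1.3 Flat-3.5 T[0.24 0.67 0.05] op0.191 t16.4
-0.5 al-4.47 lat0.62 z87.89 | Fz10.4 Fal-0.5 Flat-1.6 T[0.19 0.37 0.01] op0.190 t16.8
-1 al-4.47 lat0.43 z87.89 | Fz10.2 Fal-0.1 Flat0.2 T[0.09 0.16 0.  ] op0.190 t17.2
-1.5 al-4.45 lat0.29 z87.90 | Fz8.4 Fal1.0 Flat1.4 T[ 0.19 -0.01  0.05] op0.190 t17.6
```

Run:
```python
from press import *
base=np.load("base.npy"); z=86.5; pk=0
while z>66:
    z-=.7; bot.movel(Q(-4,-1.2,z),max_speed=15); f=rep(base,f"{z:.1f}"); a=bot.get_state()["tcp_pos"][2]; pk=max(pk,f[2])
    if f[2]>21 or abs(f[:2]@LX)>6 or (a<79 and f[2]>10): break
```

```text
85.8 al-4.54 lat0.49 z87.69 | Fz12.4 Fal1.8 Flat-1.0 T[0.28 0.29 0.07] op0.186 t17.8
85.1 al-4.60 lat0.72 z87.40 | Fz14.0 Fal1.8 Flat-1.7 T[ 0.3   0.3  -0.02] op0.194 t18.1
84.4 al-4.73 lat0.97 z86.94 | Fz15.1 Fal1.2 Flat-1.0 T[ 0.39  0.27 -0.  ] op0.187 t18.3
83.7 al-4.88 lat1.14 z86.23 | Fz14.4 Fal0.6 Flat0.2 T[0.27 0.13 0.01] op0.191 t18.6
83.0 al-4.99 lat0.71 z84.97 | Fz11.1 Fal0.5 Flat-0.6 T[0.07 0.06 0.03] op0.189 t18.8
82.3 al-4.95 lat0.31 z83.70 | Fz8.2 Fal-1.5 Flat-0.2 T[-0.06  0.05  0.  ] op0.186 t19.1
81.6 al-4.84 lat0.08 z82.67 | Fz6.8 Fal-2.2 Flat-0.1 T[-0.15  0.07  0.  ] op0.193 t19.3
80.9 al-4.70 lat-0.32 z81.53 | Fz5.2 Fal-2.3 Flat0.4 T[-0.28 -0.07 -0.03] op0.188 t19.6
80.2 al-4.26 lat-1.00 z80.11 | Fz3.2 Fal-2.5 Flat1.8 T[-0.4  -0.24 -0.01] op0.191 t19.8
79.5 al-3.96 lat-1.27 z79.18 | Fz2.2 Fal-2.3 Flat0.9 T[-0.33 -0.25 -0.03] op0.184 t20.1
78.8 al-3.77 lat-1.35 z78.46 | Fz0.9 Fal-1.6 Flat0.8 T[-0.25 -0.25  0.04] op0.188 t20.3
78.1 al-3.68 lat-1.37 z77.84 | Fz0.3 Fal-1.0 Flat1.9 T[-0.11 -0.3  -0.04] op0.189 t20.6
77.4 al-3.71 lat-1.34 z77.20 | Fz1.3 Fal-0.1 Flat1.4 T[ 0.05 -0.21 -0.04] op0.189 t20.8
76.7 al-3.71 lat-1.32 z76.52 | Fz0.7 Fal0.8 Flat1.9 T[ 0.14 -0.22 -0.01] op0.188 t21.1
76.0 al-3.85 lat-1.32 z75.83 | Fz0.2 Fal0.5 Flat1.1 T[ 0.2  -0.21  0.02] op0.186 t21.3
75.3 al-3.94 lat-1.30 z75.14 | Fz-1.0 Fal0.0 Flat0.8 T[ 0.08 -0.2   0.03] op0.189 t21.6
74.6 al-4.04 lat-1.25 z74.49 | Fz-1.1 Fal-1.0 Flat1.4 T[ 0.06 -0.25  0.05] op0.187 t21.8
73.9 al-4.05 lat-1.22 z73.89 | Fz0.1 Fal-0.1 Flat1.7 T[ 0.07 -0.18 -0.01] op0.189 t22.1
73.2 al-4.08 lat-1.17 z73.79 | Fz6.9 Fal1.5 Flat-0.7 T[ 0.21  0.28 -0.02] op0.189 t22.3
72.5 al-4.07 lat-1.14 z73.75 | Fz11.0 Fal0.5 Flat-2.5 T[ 0.37  0.6  -0.02] op0.187 t22.6
```

The force history shows the snap: 15 N over the lips, then about 0, then a sharp rise at z≈73.8. That puts the axis near 91 mm, inside the 87–103 range. I'll press briefly to make sure both ends are home, relax, and slide.

Run:
```python
from press import *
base=np.load("base.npy")
bot.movel(Q(-4,-.8,72),max_speed=10); bot.dwell(.3); rep(base,"press")
bot.movel(Q(-4,-.6,73.3),max_speed=10); bot.dwell(.3); rep(base,"relax")
al=-4
while al<21:
    al+=1 if al<9 else .5; bot.movel(Q(al,-.6,73.3),max_speed=20); f=rep(base,f"{al:.1f}"); p=(bot.get_state()["tcp_pos"][:2]-ST)@ax(SY)
    if f[:2]@ax(SY)<-(13 if p<11 else 14) or abs(f[2])>15 or abs(f[:2]@LX)>8: break
```

```text
press al-4.11 lat-1.09 z73.68 | Fz14.9 Fal2.5 Flat-4.4 T[0.43 1.01 0.02] op0.185 t23.1
relax al-4.07 lat-1.14 z73.76 | Fz8.1 Fal0.8 Flat-4.2 T[ 0.19  0.75 -0.  ] op0.189 t23.7
-3.0 al-4.03 lat-1.15 z73.77 | Fz7.6 Fal-1.1 Flat-4.1 T[-0.38  0.68  0.03] op0.192 t23.9
-2.0 al-4.01 lat-1.06 z73.78 | Fz5.9 Fal-4.2 Flat-3.5 T[-0.79  0.58  0.08] op0.187 t24.2
-1.0 al-3.41 lat-0.60 z73.82 | Fz5.3 Fal-5.6 Flat-1.9 T[-0.97  0.35 -0.04] op0.186 t24.4
0.0 al-2.57 lat-0.29 z73.84 | Fz4.6 Fal-5.8 Flat-0.9 T[-0.95  0.15  0.01] op0.186 t24.7
1.0 al-1.62 lat-0.11 z73.83 | Fz3.3 Fal-5.5 Flat-0.2 T[-0.94  0.12  0.  ] op0.190 t24.9
2.0 al-0.63 lat-0.01 z73.80 | Fz3.3 Fal-6.0 Flat-1.1 T[-1.02  0.01  0.02] op0.186 t25.2
3.0 al0.38 lat0.05 z73.83 | Fz3.9 Fal-5.7 Flat-0.3 T[-1.03 -0.01 -0.05] op0.193 t25.4
4.0 al1.37 lat0.05 z73.84 | Fz4.0 Fal-4.6 Flat-0.0 T[-0.98 -0.02 -0.01] op0.187 t25.7
5.0 al2.39 lat0.07 z73.83 | Fz3.8 Fal-5.2 Flat-0.2 T[-1.01 -0.05 -0.  ] op0.189 t25.9
6.0 al3.36 lat0.08 z73.82 | Fz2.4 Fal-5.6 Flat-0.2 T[-0.96 -0.03 -0.01] op0.190 t26.2
7.0 al4.39 lat0.11 z73.84 | Fz4.1 Fal-5.5 Flat-0.
[... 1440 characters left out ...]
.83 lat0.09 z73.79 | Fz3.7 Fal-6.0 Flat-0.7 T[-1.06 -0.07  0.02] op0.191 t30.7
17.0 al14.08 lat0.09 z73.80 | Fz3.5 Fal-6.4 Flat-0.8 T[-1.12 -0.05 -0.02] op0.188 t30.9
17.5 al14.07 lat0.12 z73.83 | Fz1.6 Fal-8.2 Flat-0.6 T[-1.46 -0.1   0.05] op0.190 t31.2
18.0 al14.08 lat0.16 z73.86 | Fz1.6 Fal-8.9 Flat-0.7 T[-1.66 -0.12  0.13] op0.185 t31.4
18.5 al14.08 lat0.12 z73.84 | Fz1.0 Fal-10.2 Flat-1.2 T[-1.9  -0.15  0.13] op0.189 t31.7
19.0 al14.10 lat0.10 z73.85 | Fz-0.1 Fal-11.8 Flat0.3 T[-2.14 -0.22  0.09] op0.188 t31.9
19.5 al14.07 lat0.10 z73.86 | Fz-0.4 Fal-13.3 Flat-1.7 T[-2.4  -0.19  0.11] op0.191 t32.2
20.0 al14.09 lat0.12 z73.87 | Fz-1.2 Fal-14.4 Flat-1.2 T[-2.61 -0.21  0.11] op0.195 t32.5
```

It stopped firmly at along = 14.08 mm. The prediction from the image was 14.0, so the tail is on the socket bottom. Next: relax, release, retreat and look.

Run:
```python
from press import *
base=np.load("base.npy")
bot.movel(Q(15.5,-.2,73.3),max_speed=15); bot.dwell(.2); rep(base,"relaxed")
bot.grip(0.45); bot.dwell(.2); rep(base,"open")
print(bot.movel(Q(14.5,0,125),max_speed=50,threshold=6)); rep(base,"up")
bot.movel(Q(14,0,170),max_speed=100); bot.movel(Q(-45,0,200),max_speed=120); bot.dwell(.3); im,m=snap("end"); rep(base,"clear")
for y in (-44,44,78,84): print(y,pix(m,list(ST+y*ax(SY))+[91]).round())
cv2.imwrite("pics/v9.png",cv2.resize(im[0:330,210:430],(528,594)*1,interpolation=cv2.INTER_CUBIC) if 0 else cv2.resize(im[0:300,210:430],None,fx=2,fy=2,interpolation=cv2.INTER_CUBIC))
```

```text
relaxed al14.14 lat0.10 z73.76 | Fz7.1 Fal-6.5 Flat-2.4 T[-1.04  0.14 -0.02] op0.184 t33.1
open al15.77 lat-0.24 z73.13 | Fz1.6 Fal0.1 Flat0.1 T[ 0.02  0.03 -0.  ] op0.449 t33.6
False
up al14.63 lat-0.25 z124.62 | Fz0.9 Fal-0.9 Flat0.5 T[ 0.06 -0.   -0.03] op0.451 t34.8
clear al-44.50 lat-0.01 z199.88 | Fz1.1 Fal-1.6 Flat0.0 T[0.04 0.05 0.04] op0.453 t36.5
-44 [315. 240.]
44 [315. 116.]
78 [315.  60.]
84 [315.  49.]
```

View pics/v9.png

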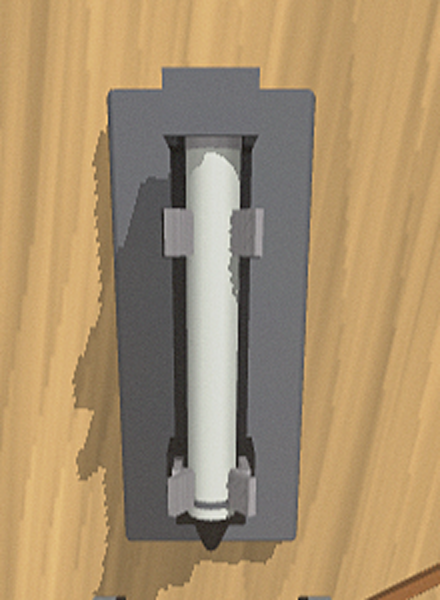

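The stylus lies straight under both clips' finger lips, with its tail inside the socket and its nose tip at about (315.5,274). I'll check the nose position against the expected −72 mm, then hand in.

Run:
```python
from press import *
_,m=load("end"); print("nose along",(pt(m,(315.5,274.5),91)[:2]-ST)@ax(SY),"lat",(pt(m,(315.5,274.5),91)[:2]-ST)@LX)
bot.sign_off()
```

```text
nose along -71.93529011036911 lat 0.4517224730842328
the job is handed in; nothing more can be done
```

The stylus is on the charging stand, snapped into both clips with its tail against the socket bottom. I handed the job in at about 37 s of the 66 s allowed. No verdict is reported, and I couldn't read the sensing pins directly.

- **Pressing in:** I gripped the larger white stylus on the rest and pressed it between the clips with its tail at about 66 mm, short of the socket mouth at 72 mm. The force peaked at about 15 N over the lips, dropped to about 0, then rose sharply on the seats. The axis ended about 91 mm above the desk, within the given range.
- **Sliding home:** It slid against about 6 N of friction and stopped firmly at 14.1 mm along the stand, against a predicted 14.0 mm. I pushed with no more than about 14 N there.
- **Last checks:** After letting go, the picture shows the stylus straight under both clips' lips with its tail in the socket. The nose tip measures −71.9 mm along the stand (−72 expected) and 0.5 mm off the centre line. The gripper is about 110 mm above the stylus and touching nothing.
- **What disagreed:** During the press the arm sat up to about 1 mm to one side, with 4 N or less of side force. I corrected part of it by shifting the target, and the rest settled during the slide. The pins being down is inferred from the forces and the final height.

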